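Click the index head round to its mark and lock it

TASK

On the bench stands a small grey index head with a dial under a clear guard, a thumb lever on its right and a locking bolt on its left. Push the spring-return lever away from you one stroke at a time, each time gently until it clicks and then letting it come all the way back, until the white pointer on the dial has clicked round exactly to the raised block on the dial's rim and no further. Then push the bolt's post gently towards the head until the bolt is fully home, let go, and leave the other things on the bench where they are.

Things in the scene. Friction and masses are not known exactly. Their poses are not given: they have to be found in the camera images.
- index_head: Fixed grey index head: 150 mm square foot, 34 mm high housing, round dial above under a clear guard (146 mm across, top at 80 mm). Origin: centre of its underside on the bench; the dial's and lever's common vertical axis goes through it. Its x points away from the robot, y to the left (turned up to 0.25 rad). Lever at its right (-y), bolt at its left (+y), both outside the guard.
- thumb_post (a point): Centre (70 mm up) of the lever's black upright post, 15 mm diameter, free from 43 to 97 mm up, 112 mm from the head's axis; at rest 85 degrees clockwise from the head's x, seen from above. Push it with closed fingers from the robot's side: it swings counter-clockwise about the head's axis, away from the robot. A spring (2 to 3 N here) brings it back.
- lever (a joint): Lever angle, rad: 0 at rest, grows when pushed. 0.12 to 0.26 of idle travel, then 4 to 9 N at the post, fading to the click (dial jumps one notch), 0.3 further; a firm stop 0.03 rad (3 mm) later. Where the click comes (0.42 to 0.58) differs from start to start, is the same for all strokes and must be felt; over 25 N harms the head. The pawl catches the next notch by the time the lever is back at 0.02.
- dial (a joint): Angle of the dial, rad: 0 when its white pointer bar is in line with the raised block on the rim (on the robot's side of the dial), negative before. Each click adds 0.524 (twelve notches); it starts two or three clicks before the block and cannot be turned back.
- bolt (a joint): Travel of the locking bolt in m: 0 drawn out, 0.029 fully home at a firm rubber stop; starts within 0.006. It slides along the head's -y direction, stiffly (about 4 N), and stays where it is left.
- bolt_post (a point): Centre (50 mm up) of the bolt's upright aluminium post, 14 mm diameter (17 mm at the top), free from 22 to 74 mm up. It stands 136 mm from the head's axis in the head's +y when drawn out, 107 mm when home. Push it with closed fingers from its far (+y) side towards the axis.
- clip_0: Bystander: small black plastic clip lying beside the bolt, 12 x 37 x 14 mm. Origin under its centre.
- clip_1: Bystander: small black plastic clip lying beside the bolt, 12 x 26 x 14 mm. Origin under its centre.
- counter: Bystander: round whitish tally counter, 46 mm across, 32 mm high, right of the head. Origin under its centre.
- tape_white: Bystander: roll of white tape, 72 mm across, 20 mm high, right of the head. Origin under its centre.
- driver_yel: Bystander: screwdriver with a yellow handle, 189 mm long, lying at the left. Origin under its centre.
- glue_bottle: Bystander: white bottle with a red pointed cap, 42 mm across, 119 mm high, at the left rear. Origin under its centre.
- nipper: Bystander: pliers with blue handles, 140 mm long, lying at the right. Origin under its centre.

How it is judged (in metres and radians):
On the way, in this order (a step that is already met when the one before it is completed fails the run):
1. the pointer rests one notch before the block, the lever back at rest, the bolt still out (value of joint dial between -0.6 and -0.45 rad and value of joint lever below 0.04 rad and value of joint bolt below 0.012 m), for 0.15 s.
2. the pointer rests at the block, the lever back at rest, the bolt still out (value of joint dial between -0.075 and 0.075 rad and value of joint lever below 0.04 rad and value of joint bolt below 0.012 m), for 0.15 s.
3. the bolt is home (value of joint bolt above 0.027 m), for 0.1 s.
At the end, for the whole second after the job is handed in: The dial's pointer stands in the notch at the raised block (within 0.075 rad), the lever is back at rest (under 0.04 rad), the bolt is home (at least 27 of 29 mm), and all is still (value of joint dial between -0.075 and 0.075 rad and value of joint lever below 0.04 rad and value of joint bolt above 0.027 m and velocity of joint dial below 0.05 rad/s and velocity of joint bolt below 0.005 m/s); the robot touches nothing.
It fails at once if the dial is clicked past the block (value of joint dial above 0.3 rad).
It fails at once if the index head, its lever or its bolt is pushed with more than 25 N (contact force between any of the arm, the fingers and index_head above 25 N).
It fails at once if a bystander is shifted by more than 20 mm (distance of any of clip_0, clip_1, counter, tape_white, driver_yel, glue_bottle, nipper from where it was at the start of the episode above 0.02 m).
It also fails if it takes over 72 s, if anything falls off the work surface, if the arm or the gripper's body presses on something with over 40 N, if the wrist force passes 120 N, or if a joint passes its speed limit or range.

ROBOT

A 6-joint arm with a two-finger parallel gripper is mounted at the origin on a cart in front of the work surface, level with it; the furniture and walls round the work are solid. World frame = base frame: x ahead of the robot, y to its left, z up, the work surface at z = 0. Lengths are in mm, angles in rad, forces in N, time in s.
With the tool pointing down it reaches from about 275 to 975 mm from the base axis. Payload 8.4 kg.
Tool frame: the origin (TCP) lies on the centre line of the jaws, within the pads' length; the fingertips stand 22 mm ahead of it and the grasp point (between the pads) lies 3 mm ahead of it; z points along the fingers, y is the line along which they close (so a half turn about z gives the same grasp; the last joint's range is limited). The gripper opens to 92 mm and grips with 3 to 60 N. Pads are 20 mm wide; open, the fingers measure 128 mm over their backs; the gripper's body (75 mm by 189 mm) begins 69 mm behind the grasp point.
Start: joints at [1.139, 0.353, 1.633, -0, 1.155, -0.002], TCP at [260.43, 568.159, 236.583] pointing down, gripper open.
Joint ranges: [-2.63, 2.63], [-0.92, 2.1], [0.06, 2.66], [-1.3, 4.44], [0, 2.69], [-3.02, 3.02]. Speed limits (rad/s): [2.22, 2.22, 2.79, 3.14, 3.14, 3.14].

INTERFACE

Orientations are given as a unit quaternion [w, x, y, z].
In Python, from cell import bot gives the robot as it stands.
- The arm moves only by the tool drive_tool, never from a script. Its argument "moves" is a list of rows, each a list of 7 numbers: the turn, a rotation vector about the world's x, y, z in degrees, then the shift along the world's x, y, z in cm, then the closure, from 0 (fully open) to 1 (shut). In form: [[rx, ry, rz, x, y, z, hand], ...]. A call has 1 to 8 rows; each row is the pose to reach, as a shift and turn from the pose commanded when the call began; what a row does not reach only later rows make up. A row lasts 1/8 s, in which the tool goes at most 62.5 mm and 10.7 degrees, less where a joint would pass 70% of its speed; a pose out of reach is approached as far as the arm can. A call with a gripper value outside its range is refused whole. The fingers move at their own pace and stop on an object; the grip force is fixed at half the most. Time passes only in rows, so rows that repeat a pose let the fingers close. It gives the time, the measured TCP pose, the force, the opening and the grip force at its end, in the units of the state.
- bot.get_obs(): the state, without advancing time (a new reading comes with each control period).
- bot.get_image(name): name is "scene" or "top" or "wrist"; returns a dict with "color" (400x640x3 uint8, red, green, blue), "vfov" (degrees; the focal length in pixels is half the picture's height over the tangent of half this angle, whatever the lens; pixels are square), "cx", "cy" (the principal point, pixels), "pose" (4x4, takes a point from camera to world coordinates). Camera axes: x right, y up, looking along -z (the intrinsics and any distortion apply to the point x, -y, -z); pixel columns grow to the right and rows downward; lengths in mm; the calibration is good to about 2 mm. A picture is of the moment at which its call begins. There is no depth.
- bot.finish_job(): hands the job in; it is judged then, once.
The state is a dict: "time_s": time; "qpos": joint angles; "qvel": joint speeds; "effort": joint torques, N m; "eef_pos": TCP position; "tool_rot": TCP orientation; "wrist_force": force on the tool from outside, world axes, zero at the start; "wrist_torque": the same for the moment, N m; "opening": opening from 0.0 (shut) to 1.0 (fully open); "grip_force": force on a finger pad.
Only numpy, scipy, OpenCV 4.12 (cv2) and the standard library are available. Lean on these libraries where they do the work, as an engineer would, in place of code of your own. Each camera call takes 0.05 s, during which the arm holds its last target. There are 200 camera calls.

## Working session

There is one attempt and no reset: what is moved stays moved. The work goes in short steps, Python scripts to look and compute and a tool call to move; the robot and the scene stay as the last step left them, time stands still between calls to the robot, and variables do not carry over. Pictures are saved under pics/ and viewed, at most 10 in all, crops included, and the job is handed in when it is done.

Besides the shell and the picture viewer there is one more tool, called in YAML: its name, and indented under it one key for each argument. drive_tool: Moves the arm, as the interface text tells. Its arguments: {"type":"object","properties":{"moves":{"type":"array"}},"required":["moves"]}

```bash
ls; mkdir -p pics
cat > h.py <<'E'
import numpy as np,cv2
from cell import bot
def grab(n,f):
    im=bot.get_image(n); cv2.imwrite(f'pics/{f}.png',im['color'][:,:,::-1]); np.save(f'pics/{f}.npy',im,allow_pickle=True); return im
def load(f): return np.load(f'pics/{f}.npy',allow_pickle=True).item()
def foc(im): return 200/np.tan(np.radians(im['vfov'])/2)
def ray(im,u,v,z):
    f=foc(im); d=im['pose'][:3,:3]@np.array([(u-im['cx'])/f,-(v-im['cy'])/f,-1]); o=im['pose'][:3,3]
    return o+d*(z-o[2])/d[2]
def proj(im,p):
    f=foc(im); c=im['pose'][:3,:3].T@(np.array(p)-im['pose'][:3,3]); return np.array([im['cx']-f*c[0]/c[2],im['cy']+f*c[1]/c[2]])
E
python3 - <<'E'
from h import *
for n in('scene','top'):
    im=grab(n,n+'0'); print({k:v for k,v in im.items() if k!='color'})
a=cv2.imread('pics/scene0.png');b=cv2.imread('pics/top0.png')
o=bot.get_obs();print(o['eef_pos'],o['tool_rot'],o['wrist_force'],o['time_s'],o['opening'])
E
```

```text
pics
{'vfov': 52.26979969212266, 'cx': 315.7928705608613, 'cy': 197.36032189089383, 'pose': array([[ 8.97034793e-01,  1.88218204e-01, -3.99878092e-01,
         2.06297370e+02],
       [-4.41785878e-01,  3.56481008e-01, -8.23253624e-01,
        -7.94873616e+02],
       [-1.24023733e-02,  9.15147638e-01,  4.02928011e-01,
         4.67798895e+02],
       [ 0.00000000e+00,  0.00000000e+00,  0.00000000e+00,
         1.00000000e+00]])}
{'vfov': 51.69289583478514, 'cx': 328.51012316615027, 'cy': 199.13936081526344, 'pose': array([[-1.34863055e-02,  9.97347872e-01, -7.15216243e-02,
         4.94771767e+02],
       [-9.99644751e-01, -1.50927124e-02, -2.19677628e-02,
        -3.10809948e+01],
       [-2.29889568e-02,  7.11999523e-02,  9.97197109e-01,
         1.01767800e+03],
       [ 0.00000000e+00,  0.00000000e+00,  0.00000000e+00,
         1.00000000e+00]])}
[260.25191748 567.7976794  235.97191743] [-1.19163660e-04  2.13240904e-01  9.76999469e-01 -5.83560880e-04] [ 0.40229284 -0.1646422  -0.6156773 ] 0.1 0.9978106060564129
```

View pics/top0.png

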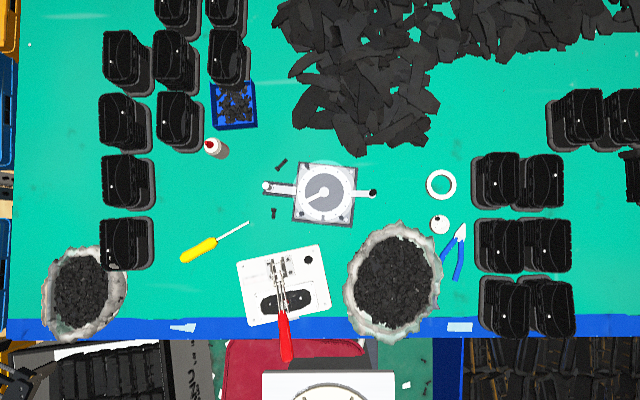

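View pics/scene0.png

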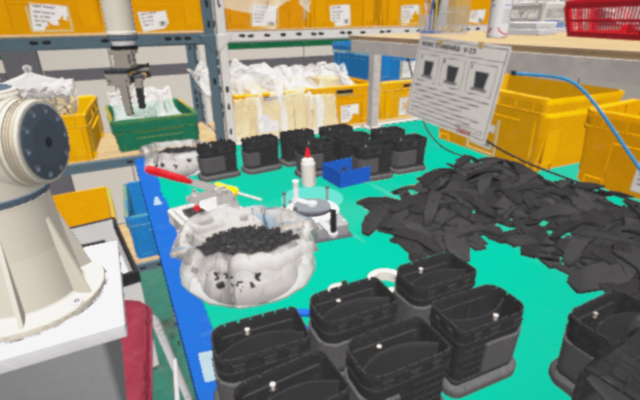

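Run:
```python
from h import *
im=load('top0'); a=cv2.imread('pics/top0.png')[130:290,235:455]
cv2.imwrite('pics/c1.png',cv2.resize(a,None,fx=3.6,fy=3.6,interpolation=cv2.INTER_CUBIC))
for n,u,v,z in [('lever top',373,192.5,97),('bolt top',266,187,74),('dial',324,193,70),('bagtop',397,245,100),('clip0',281,164,7),('clip1',273,213,7),('clampwht',312,248,20)]:
    print(n,ray(im,u,v,z).round(1))
```

```text
lever top [ 574.2 -110.4   97. ]
bolt top [592.7 133.4  74. ]
dial [577.1   0.   70. ]
bagtop [ 457.  -160.4  100. ]
clip0 [656.3 107.7   7. ]
clip1 [535.2 128.    7. ]
clampwht [449.1  32.2  20. ]
```

View pics/c1.png

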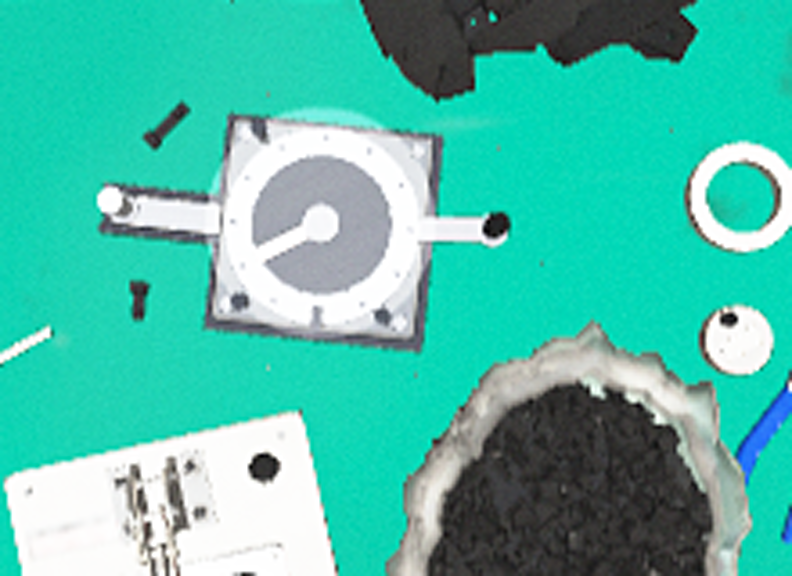

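drive_tool:
  moves:
    - [0, 0, 3, 2.3, -5.6, 0, 1]
    - [0, 0, 6, 4.6, -11.2, 0, 1]
    - [0, 0, 9, 6.9, -16.8, 0, 1]
    - [0, 0, 12, 9.2, -22.4, 0, 1]
    - [0, 0, 15, 11.5, -28, 0, 1]
    - [0, 0, 18, 13.8, -33.6, 0, 1]
    - [0, 0, 21, 16.1, -39.2, 0, 1]
    - [0, 0, 24.7, 18.4, -44.8, 0, 1]

```text
time_s: 1.1
eef_pos: [444.8, 118.3, 236.6]
tool_rot: [0.0, -0.002, 1.0, 0.0]
wrist_force: [0.7, 0.8, -0.4]
opening: 0.154
grip_force: 0.0
```

Run:
```python
from h import *
t=load('top0');s=load('scene0')
for z in (60,80,100,120):
    p=ray(t,399,221,z); print(z,p.round(0),proj(s,p).round(0), 'leftmost rim far',proj(s,ray(t,440,262,z)).round(0))
# post by two views
g=cv2.cvtColor(cv2.imread('pics/scene0.png'),cv2.COLOR_BGR2GRAY)
print('pred lever top',proj(s,[574,-110.4,97]),'bolt top',proj(s,[592,134,74]))
```

```text
60 [ 510. -172.   60.] [317. 245.] leftmost rim far [291. 283.]
80 [ 510. -169.   80.] [316. 236.] leftmost rim far [290. 271.]
100 [ 510. -166.  100.] [315. 226.] leftmost rim far [289. 260.]
120 [ 509. -163.  120.] [314. 216.] leftmost rim far [289. 248.]
pred lever top [330.98504943 209.74420416] bolt top [293.28958644 180.96702684]
```

drive_tool:
  moves:
    - [0, 0, 0, 2.4, -5.6, 0, 1]
    - [0, 0, 0, 4.8, -11.3, 0, 1]
    - [0, 0, 0, 7.2, -17, 0, 1]
    - [0, 0, 0, 9.5, -22.6, 0, 1]
    - [0, 0, 0, 9.5, -22.6, -5, 1]
    - [0, 0, 0, 9.5, -22.6, -10, 1]
    - [0, 0, 0, 9.5, -22.6, -15.3, 1]
    - [0, 0, 0, 9.5, -22.6, -15.3, 1]

```text
time_s: 2.1
eef_pos: [536.2, -105.3, 80.2]
tool_rot: [-0.004, -0.001, 1.0, 0.001]
wrist_force: [-0.5, -0.5, 0.3]
opening: 0.006
grip_force: 0.0
```

Run:
```python
from h import *
o=bot.get_obs();print(o['eef_pos'],o['wrist_force'],o['time_s'],o['opening'])
grab('top','top1');grab('wrist','w1');a=cv2.imread('pics/top1.png')[110:260,225:445];b=cv2.imread('pics/w1.png')
a=cv2.resize(a,(640,436),interpolation=cv2.INTER_CUBIC)[:300]
cv2.imwrite('pics/c2.png',np.vstack([a,b[::1][100:400]]))
```

```text
[ 536.23046883 -105.27996691   80.24650018] [-0.51954189 -0.45046501  0.27416004] 2.1 0.006368534193642603
```

View pics/c2.png

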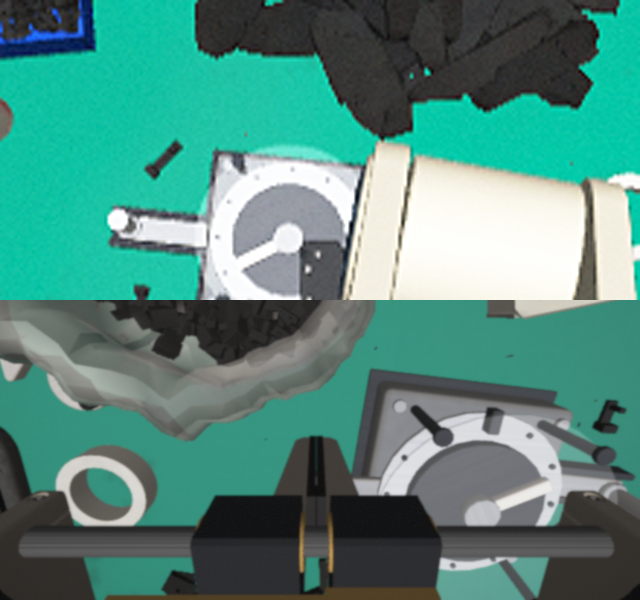

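drive_tool:
  moves:
    - [0, 0, 0, 0.7, 0, 0, 1]
    - [0, 0, 0, 1.3, 0, 0, 1]
    - [0, 0, 0, 1.9, 0, 0, 1]
    - [0, 0, 0, 2.4, 0, 0, 1]
    - [0, 0, 0, 2.4, 0, 0, 1]

```text
time_s: 2.82
eef_pos: [563.6, -105.8, 83.6]
tool_rot: [-0.0, -0.001, 1.0, 0.0]
wrist_force: [-2.3, 0.4, 1.8]
opening: 0.003
grip_force: 0.8
```

drive_tool:
  moves:
    - [0, 0, 0, 0.3, 0, 0, 1]
    - [0, 0, 0, 0.6, 0, 0, 1]
    - [0, 0, 0, 0.8, 0, 0, 1]
    - [0, 0, 0, 0.8, 0, 0, 1]

```text
time_s: 3.32
eef_pos: [571.5, -105.9, 83.5]
tool_rot: [-0.0, -0.001, 1.0, -0.0]
wrist_force: [-1.0, -0.6, -0.7]
opening: -0.004
grip_force: 0.8
```

drive_tool:
  moves:
    - [0, 0, 0, 0.3, 0, 0, 1]
    - [0, 0, 0, 0.6, 0, 0, 1]
    - [0, 0, 0, 0.8, 0, 0, 1]
    - [0, 0, 0, 0.8, 0, 0, 1]

```text
time_s: 3.82
eef_pos: [579.5, -105.7, 83.5]
tool_rot: [-0.0, -0.001, 1.0, 0.0]
wrist_force: [-1.9, 0.5, -0.8]
opening: 0.006
grip_force: 0.9
```

drive_tool:
  moves:
    - [0, 0, 0, 0.3, 0, 0, 1]
    - [0, 0, 0, 0.6, 0, 0, 1]
    - [0, 0, 0, 0.8, 0, 0, 1]
    - [0, 0, 0, 0.8, 0, 0, 1]

```text
time_s: 4.32
eef_pos: [585.9, -105.1, 83.3]
tool_rot: [-0.002, -0.001, 1.0, 0.001]
wrist_force: [-7.9, 3.9, 3.8]
opening: 0.004
grip_force: 3.6
```

drive_tool:
  moves:
    - [0, 0, 0, 0.3, 0, 0, 1]
    - [0, 0, 0, 0.6, 0, 0, 1]
    - [0, 0, 0, 0.6, 0, 0, 1]

```text
time_s: 4.7
eef_pos: [592.1, -105.0, 83.1]
tool_rot: [-0.002, -0.001, 1.0, 0.001]
wrist_force: [-6.8, 4.0, 1.7]
opening: 0.004
grip_force: 2.9
```

drive_tool:
  moves:
    - [0, 0, 0, 0.2, 0, 0, 1]
    - [0, 0, 0, 0.4, 0, 0, 1]
    - [0, 0, 0, 0.6, 0, 0, 1]
    - [0, 0, 0, 0.8, 0, 0, 1]
    - [0, 0, 0, 1.0, 0, 0, 1]
    - [0, 0, 0, 1.2, 0, 0, 1]
    - [0, 0, 0, 1.2, 0, 0, 1]

```text
time_s: 5.58
eef_pos: [604.2, -105.2, 83.0]
tool_rot: [-0.001, -0.001, 1.0, 0.0]
wrist_force: [-4.7, 2.4, -0.9]
opening: 0.004
grip_force: 2.5
```

drive_tool:
  moves:
    - [0, 0, 0, 0.1, 0, 0, 1]
    - [0, 0, 0, 0.2, 0, 0, 1]
    - [0, 0, 0, 0.2, 0, 0, 1]

```text
time_s: 5.95
eef_pos: [606.1, -105.1, 83.0]
tool_rot: [-0.001, -0.001, 1.0, 0.001]
wrist_force: [-5.0, 3.2, -1.2]
opening: 0.005
grip_force: 2.6
```

drive_tool:
  moves:
    - [0, 0, 0, 0.1, 0, 0, 1]
    - [0, 0, 0, 0.2, 0, 0, 1]
    - [0, 0, 0, 0.2, 0, 0, 1]

```text
time_s: 6.32
eef_pos: [608.3, -105.2, 83.0]
tool_rot: [-0.001, -0.001, 1.0, 0.0]
wrist_force: [-5.0, 3.0, -0.8]
opening: 0.001
grip_force: 2.4
```

drive_tool:
  moves:
    - [0, 0, 0, 0.1, 0, 0, 1]
    - [0, 0, 0, 0.1, 0, 0, 1]

```text
time_s: 6.58
eef_pos: [609.5, -105.3, 83.1]
tool_rot: [-0.001, -0.001, 1.0, 0.0]
wrist_force: [-4.7, 2.3, -1.1]
opening: 0.005
grip_force: 2.2
```

```bash
cat >> h.py <<'E'
def pointer(f):
    # mean angle of bright pixels in the annulus of the grey disc, top view, about the hub
    im=grab('top',f); g=cv2.cvtColor(im['color'],cv2.COLOR_RGB2GRAY).astype(float)
    c=proj(im,[575.5,1.6,62]); v,u=np.mgrid[:400,:640]; r=np.hypot(u-c[0],v-c[1])
    m=(r>7)&(r<15)&(g>190); m[:, :][u>c[0]+14]=False
    d=np.degrees(np.arctan2(-(u[m]-c[0]).mean(),-(v[m]-c[1]).mean())); return d,m.sum(),c
E
python3 - <<'E'
from h import *
print(pointer('p1'))
i=load('top0')
a=[cv2.resize(cv2.imread(f'pics/{f}.png')[160:230,250:400],None,fx=5,fy=4.1,interpolation=cv2.INTER_CUBIC) for f in('top1','p1')]
cv2.imwrite('pics/c3.png',np.vstack(a))
E
```

```text
(np.float64(128.0540083508778), np.int64(43), array([323.43776113, 193.98585012]))
```

View pics/c3.png

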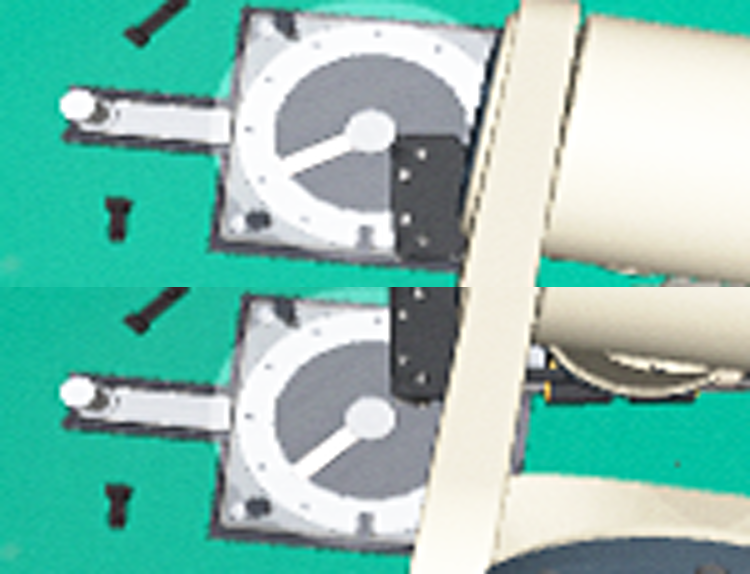

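drive_tool:
  moves:
    - [0, 0, 0, 0.1, 0, 0, 1]
    - [0, 0, 0, 0.2, 0, 0, 1]
    - [0, 0, 0, 0.2, 0, 0, 1]

```text
time_s: 7.0
eef_pos: [611.8, -105.5, 83.3]
tool_rot: [-0.001, -0.001, 1.0, 0.0]
wrist_force: [-4.4, 2.3, -1.0]
opening: 0.006
grip_force: 1.9
```

```bash
python3 -c "
from h import *
print(pointer('p2'))"
```

```text
(np.float64(132.83829028524912), np.int64(48), array([323.43776113, 193.98585012]))
```

drive_tool:
  moves:
    - [0, 0, 0, 0.1, 0, 0, 1]
    - [0, 0, 0, 0.1, 0, 0, 1]

```text
time_s: 7.3
eef_pos: [613.3, -105.7, 83.5]
tool_rot: [-0.0, -0.001, 1.0, 0.0]
wrist_force: [-3.6, 1.8, -1.1]
opening: 0.004
grip_force: 1.9
```

```bash
python3 -c "
from h import *
print(pointer('p3'))"
```

```text
(np.float64(139.04511122524164), np.int64(45), array([323.43776113, 193.98585012]))
```

drive_tool:
  moves:
    - [0, 0, 0, 0.1, 0, 0, 1]
    - [0, 0, 0, 0.1, 0, 0, 1]

```text
time_s: 7.6
eef_pos: [614.6, -105.9, 83.6]
tool_rot: [0.0, -0.001, 1.0, -0.0]
wrist_force: [-3.6, 2.7, -0.8]
opening: 0.001
grip_force: 1.7
```

```bash
python3 -c "
from h import *
print(pointer('p4'))"
```

```text
(np.float64(145.51213665571225), np.int64(46), array([323.43776113, 193.98585012]))
```

drive_tool:
  moves:
    - [0, 0, 0, 0.1, 0, 0, 1]
    - [0, 0, 0, 0.1, 0, 0, 1]

```text
time_s: 7.9
eef_pos: [615.6, -105.9, 83.7]
tool_rot: [0.0, -0.001, 1.0, -0.0]
wrist_force: [-3.7, 2.8, -1.1]
opening: 0.008
grip_force: 1.7
```

```bash
python3 -c "
from h import *
print(pointer('p5'))"
```

```text
(np.float64(163.53341330903402), np.int64(47), array([323.43776113, 193.98585012]))
```

drive_tool:
  moves:
    - [0, 0, 0, 0.1, 0, 0, 1]
    - [0, 0, 0, 0.1, 0, 0, 1]

```text
time_s: 8.2
eef_pos: [616.4, -105.8, 83.6]
tool_rot: [-0.0, -0.001, 1.0, 0.0]
wrist_force: [-4.7, 2.7, 0.8]
opening: 0.002
grip_force: 2.1
```

```bash
python3 -c "
from h import *
print(pointer('p6'))"
```

```text
(np.float64(168.37990571877913), np.int64(49), array([323.43776113, 193.98585012]))
```

Run:
```python
from h import *
a=[cv2.resize(cv2.imread(f'pics/{f}.png')[160:230,270:380],None,fx=3.6,fy=3.6,interpolation=cv2.INTER_CUBIC) for f in('top0','p4','p5','p6')]
cv2.imwrite('pics/c4.png',np.vstack([np.hstack(a[:2]),np.hstack(a[2:])]))
```

```text
(no output)
```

View pics/c4.png

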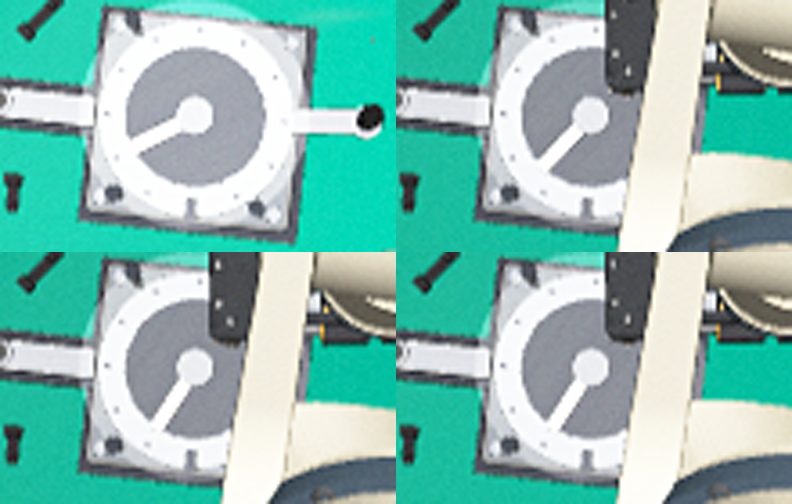

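drive_tool:
  moves:
    - [0, 0, 0, 0.1, 0, 0, 1]
    - [0, 0, 0, 0.1, 0, 0, 1]

```text
time_s: 8.5
eef_pos: [616.9, -105.6, 83.5]
tool_rot: [-0.001, -0.001, 1.0, 0.0]
wrist_force: [-5.5, 3.5, 1.4]
opening: -0.001
grip_force: 3.0
```

drive_tool:
  moves:
    - [0, 0, 0, -1, 0, 0, 1]
    - [0, 0, 0, -2, 0, 0, 1]
    - [0, 0, 0, -3, 0, 0, 1]
    - [0, 0, 0, -4, 0, 0, 1]
    - [0, 0, 0, -5, 0, 0, 1]
    - [0, 0, 0, -6, 0, 0, 1]
    - [0, 0, 0, -7.2, 0, 0, 1]
    - [0, 0, 0, -7.2, 0, 0, 1]

```text
time_s: 9.5
eef_pos: [544.6, -105.8, 83.6]
tool_rot: [-0.0, -0.001, 1.0, 0.0]
wrist_force: [0.2, -0.5, 0.0]
opening: 0.002
grip_force: 0.0
```

Run:
```python
from h import *
grab('wrist','w2');pointer('p7')
a=[cv2.resize(cv2.imread(f'pics/p7.png')[160:230,270:380],None,fx=3.6,fy=3.6,interpolation=cv2.INTER_CUBIC),cv2.resize(cv2.imread('pics/w2.png')[100:400,290:640],(396,340))]
cv2.imwrite('pics/c5.png',np.vstack(a))
```

```text
(no output)
```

View pics/c5.png

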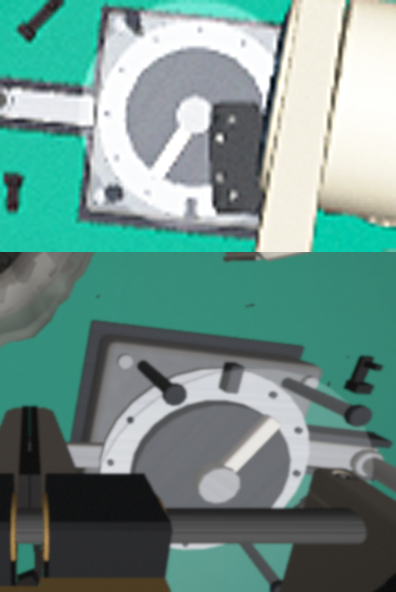

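drive_tool:
  moves:
    - [0, 0, 0, 0.8, 0, 0, 1]
    - [0, 0, 0, 1.6, 0, 0, 1]
    - [0, 0, 0, 2.4, 0, 0, 1]
    - [0, 0, 0, 3.2, 0, 0, 1]
    - [0, 0, 0, 4, 0, 0, 1]
    - [0, 0, 0, 4.7, 0, 0, 1]
    - [0, 0, 0, 5.4, 0, 0, 1]
    - [0, 0, 0, 6, 0, 0, 1]

```text
time_s: 10.6
eef_pos: [603.4, -104.6, 82.5]
tool_rot: [-0.003, -0.001, 1.0, 0.001]
wrist_force: [-6.0, 3.7, 0.1]
opening: 0.005
grip_force: 3.4
```

drive_tool:
  moves:
    - [0, 0, 0, 0.2, 0, 0, 1]
    - [0, 0, 0, 0.4, 0, 0, 1]
    - [0, 0, 0, 0.6, 0, 0, 1]
    - [0, 0, 0, 0.8, 0, 0, 1]
    - [0, 0, 0, 0.9, 0, 0, 1]
    - [0, 0, 0, 1, 0, 0, 1]
    - [0, 0, 0, 1.1, 0, 0, 1]
    - [0, 0, 0, 1.1, 0, 0, 1]

```text
time_s: 11.6
eef_pos: [616.3, -105.8, 83.4]
tool_rot: [-0.0, -0.001, 1.0, 0.0]
wrist_force: [-3.5, 2.8, -1.2]
opening: 0.006
grip_force: 1.9
```

```bash
python3 -c "
from h import *
print(pointer('p8'))"
```

```text
(np.float64(-156.88072298201033), np.int64(44), array([323.43776113, 193.98585012]))
```

drive_tool:
  moves:
    - [0, 0, 0, 0.1, 0, 0, 1]
    - [0, 0, 0, 0.1, 0, 0, 1]

```text
time_s: 11.9
eef_pos: [616.8, -105.7, 83.4]
tool_rot: [-0.001, -0.001, 1.0, 0.0]
wrist_force: [-6.5, 2.6, -0.8]
opening: 0.001
grip_force: 2.8
```

drive_tool:
  moves:
    - [0, 0, 0, -1, 0, 0, 1]
    - [0, 0, 0, -2, 0, 0, 1]
    - [0, 0, 0, -3, 0, 0, 1]
    - [0, 0, 0, -4, 0, 0, 1]
    - [0, 0, 0, -5, 0, 0, 1]
    - [0, 0, 0, -6, 0, 0, 1]
    - [0, 0, 0, -7.4, 0, 0, 1]
    - [0, 0, 0, -7.4, 0, 0, 1]

```text
time_s: 12.9
eef_pos: [542.4, -105.8, 83.6]
tool_rot: [-0.0, -0.001, 1.0, 0.0]
wrist_force: [-0.3, 0.6, -0.7]
opening: 0.005
grip_force: 0.0
```

Run:
```python
from h import *
grab('wrist','w3');print(pointer('p9'))
im=load('top0')
print('bolt',ray(im,265.6,185.5,74))
a=[cv2.resize(cv2.imread(f'pics/p9.png')[160:230,260:370],None,fx=3.6,fy=3.6,interpolation=cv2.INTER_CUBIC),cv2.resize(cv2.imread('pics/w3.png')[100:400,290:640],(396,340))]
cv2.imwrite('pics/c6.png',np.vstack(a))
```

```text
(np.float64(-178.40265914082357), np.int64(36), array([323.43776113, 193.98585012]))
bolt [596.17485239 134.3526061   74.        ]
```

View pics/c6.png

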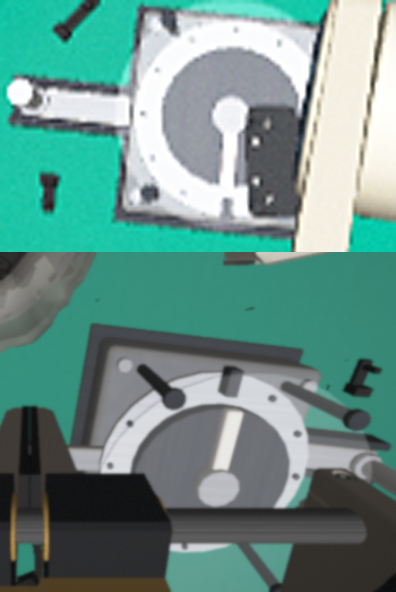

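drive_tool:
  moves:
    - [0, 0, 0, 0, 0, 5, 1]
    - [0, 0, 0, 0, 0, 10, 1]
    - [0, 0, 0, 0, 0, 14, 1]
    - [0, 0, -2, 1.2, 5.8, 14, 1]
    - [0, 0, -4, 2.4, 11.6, 14, 1]
    - [0, 0, -6, 3.6, 17.4, 14, 1]
    - [0, 0, -7, 4.8, 23.2, 14, 1]
    - [0, 0, -7, 5.9, 29.1, 14, 1]

```text
time_s: 14.0
eef_pos: [603.2, 187.4, 223.8]
tool_rot: [0.0, 0.06, 0.998, 0.0]
wrist_force: [0.2, -0.7, 0.6]
opening: 0.005
grip_force: 0.0
```

drive_tool:
  moves:
    - [0, 0, 0, 0, 0, -5, 1]
    - [0, 0, 0, 0, 0, -10, 1]
    - [0, 0, 0, 0, 0, -14, 1]
    - [0, 0, 0, 0, 0, -15.6, 1]
    - [0, 0, 0, 0, 0, -15.6, 1]
    - [0, 0, 0, 0, 0, -15.6, 1]

```text
time_s: 14.75
eef_pos: [603.7, 185.5, 69.3]
tool_rot: [0.001, 0.06, 0.998, 0.0]
wrist_force: [-0.6, -1.1, -0.5]
opening: 0.004
grip_force: 0.0
```

Run:
```python
from h import *
o=bot.get_obs();print(o['eef_pos'],o['tool_rot'],o['wrist_force'])
grab('wrist','w4');grab('top','p10')
w=load('w4'); print('post top in wrist',proj(w,[596,134,74]),'mid',proj(w,[596,134,22]))
e=o['eef_pos'];print('tip',proj(w,[e[0],e[1],e[2]-22]))
a=[cv2.resize(cv2.imread(f'pics/p10.png')[140:240,200:400],(640,320),interpolation=cv2.INTER_CUBIC)[:200],cv2.imread('pics/w4.png')]
cv2.imwrite('pics/c7.png',np.vstack(a))
```

```text
[603.72955294 185.5059708   69.26289672] [1.20761491e-03 6.04518146e-02 9.98170284e-01 4.50893768e-04] [-0.60156789 -1.14527091 -0.53486684]
post top in wrist [219.2958056  269.40188727] mid [242.10263867 231.51374288]
tip [316.26881291 249.54024643]
```

View pics/c7.png

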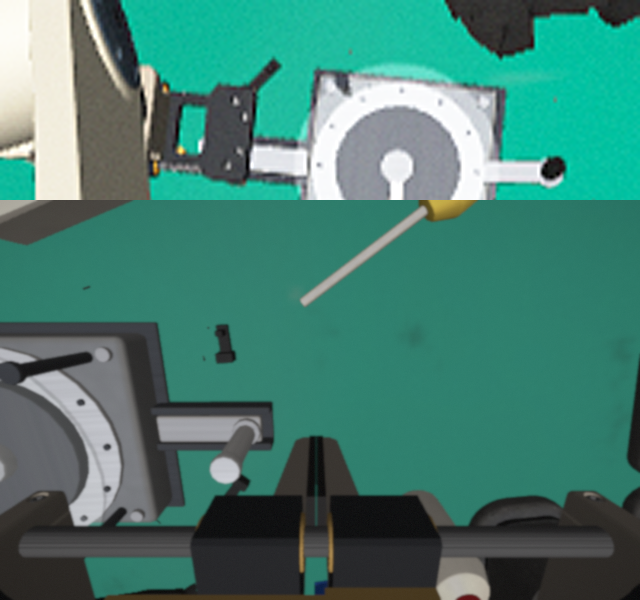

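drive_tool:
  moves:
    - [0, 0, 0, -0.1, -0.7, 0, 1]
    - [0, 0, 0, -0.2, -1.4, 0, 1]
    - [0, 0, 0, -0.3, -2, 0, 1]
    - [0, 0, 0, -0.3, -2.3, 0, 1]
    - [0, 0, 0, -0.3, -2.6, 0, 1]
    - [0, 0, 0, -0.4, -2.9, 0, 1]
    - [0, 0, 0, -0.4, -2.9, 0, 1]

```text
time_s: 15.72
eef_pos: [598.8, 156.3, 67.7]
tool_rot: [0.0, 0.06, 0.998, 0.0]
wrist_force: [1.8, 1.9, -0.2]
opening: 0.007
grip_force: 1.1
```

drive_tool:
  moves:
    - [0, 0, 0, 0, -0.3, 0, 1]
    - [0, 0, 0, -0.1, -0.6, 0, 1]
    - [0, 0, 0, -0.1, -0.9, 0, 1]
    - [0, 0, 0, -0.1, -1.2, 0, 1]
    - [0, 0, 0, -0.1, -1.2, 0, 1]

```text
time_s: 16.35
eef_pos: [597.2, 143.7, 67.6]
tool_rot: [-0.0, 0.061, 0.998, -0.0]
wrist_force: [0.5, 2.2, 1.1]
opening: 0.004
grip_force: 0.9
```

drive_tool:
  moves:
    - [0, 0, 0, 0, -0.2, 0, 1]
    - [0, 0, 0, 0, -0.4, 0, 1]
    - [0, 0, 0, -0.1, -0.6, 0, 1]
    - [0, 0, 0, -0.1, -0.7, 0, 1]
    - [0, 0, 0, -0.1, -0.7, 0, 1]

```text
time_s: 16.98
eef_pos: [596.4, 137.0, 67.6]
tool_rot: [0.0, 0.06, 0.998, -0.0]
wrist_force: [0.6, 2.9, 0.5]
opening: 0.004
grip_force: 1.3
```

drive_tool:
  moves:
    - [0, 0, 0, 0, -0.1, 0, 1]
    - [0, 0, 0, 0, -0.2, 0, 1]
    - [0, 0, 0, 0, -0.3, 0, 1]
    - [0, 0, 0, 0, -0.3, 0, 1]

```text
time_s: 17.48
eef_pos: [596.2, 134.0, 67.5]
tool_rot: [-0.0, 0.06, 0.998, -0.0]
wrist_force: [0.6, 3.2, 2.0]
opening: 0.0
grip_force: 1.5
```

Moving steadily at about 3 N; continue to the stop in 1 mm steps.

drive_tool:
  moves:
    - [0, 0, 0, 0, -0.1, 0, 1]
    - [0, 0, 0, 0, -0.2, 0, 1]
    - [0, 0, 0, 0, -0.2, 0, 1]

```text
time_s: 17.85
eef_pos: [596.2, 132.0, 67.5]
tool_rot: [-0.0, 0.06, 0.998, -0.0]
wrist_force: [-1.7, 3.2, 1.0]
opening: 0.008
grip_force: 1.5
```

drive_tool:
  moves:
    - [0, 0, 0, 0, -0.1, 0, 1]
    - [0, 0, 0, 0, -0.2, 0, 1]
    - [0, 0, 0, 0, -0.2, 0, 1]

```text
time_s: 18.23
eef_pos: [596.2, 130.3, 67.5]
tool_rot: [-0.0, 0.06, 0.998, 0.0]
wrist_force: [-2.6, 5.3, 2.4]
opening: 0.005
grip_force: 2.3
```

drive_tool:
  moves:
    - [0, 0, 0, 0, -0.1, 0, 1]
    - [0, 0, 0, 0, -0.1, 0, 1]

```text
time_s: 18.48
eef_pos: [596.2, 129.8, 67.5]
tool_rot: [-0.0, 0.061, 0.998, 0.001]
wrist_force: [-3.3, 7.5, 1.3]
opening: 0.006
grip_force: 3.9
```

drive_tool:
  moves:
    - [0, 0, 0, 0, -0.1, 0, 1]
    - [0, 0, 0, 0, -0.1, 0, 1]
    - [0, 0, 0, 0, -0.1, 0, 1]

```text
time_s: 18.85
eef_pos: [596.2, 129.5, 67.6]
tool_rot: [-0.0, 0.061, 0.998, 0.001]
wrist_force: [-3.5, 11.7, 1.4]
opening: 0.005
grip_force: 5.6
```

drive_tool:
  moves:
    - [0, 0, 0, 0, -0.1, 0, 1]
    - [0, 0, 0, 0, -0.1, 0, 1]
    - [0, 0, 0, 0, -0.1, 0, 1]

```text
time_s: 19.23
eef_pos: [596.2, 129.2, 67.6]
tool_rot: [-0.0, 0.061, 0.998, 0.001]
wrist_force: [-3.0, 15.9, 2.6]
opening: 0.005
grip_force: 7.4
```

drive_tool:
  moves:
    - [0, 0, 0, 0.1, 1, 0, 1]
    - [0, 0, 0, 0.3, 3, 0, 1]
    - [0, 0, 0, 0.6, 5.5, 0, 1]
    - [0, 0, 0, 0.6, 5.5, 5, 1]
    - [0, 0, 0, 0.6, 5.5, 10, 1]
    - [0, 0, 0, 0.6, 9, 15, 1]
    - [0, 0, 0, 0.6, 15, 15, 1]
    - [0, 0, 0, 0.6, 15, 15, 1]

```text
time_s: 20.23
eef_pos: [602.4, 282.0, 218.4]
tool_rot: [0.001, 0.058, 0.998, 0.001]
wrist_force: [-0.4, 0.0, -1.1]
opening: 0.005
grip_force: 0.0
```

Run:
```python
from h import *
o=bot.get_obs();print(o['eef_pos'],o['wrist_force'],o['time_s'])
grab('top','p11');grab('wrist','w5')
a=[cv2.resize(cv2.imread(f'pics/{f}.png')[140:240,250:400],(525,350),interpolation=cv2.INTER_CUBIC)[:290] for f in('top0','p11')]
cv2.imwrite('pics/c8.png',np.vstack(a))
```

```text
[602.35300427 282.03333198 218.39240392] [-0.3977786   0.00566534 -1.05105869] 20.225
```

View pics/c8.png

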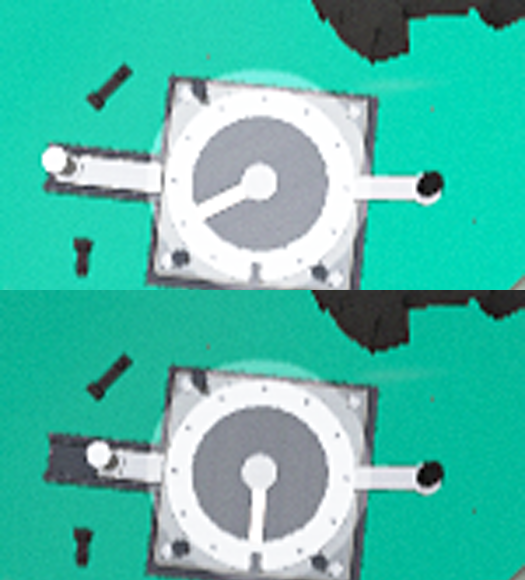

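```bash
python3 -c "
from cell import bot
print(bot.finish_job())"
```

```text
the job is handed in; nothing more can be done
None
```

The job is handed in, but `finish_job` returned no verdict. In the last picture the pointer stood at the block after two clicks, the lever was back at rest and the clips beside the bolt were unmoved. The bolt was pushed against its stop with about 16 N, and the arm was clear of everything at 20 s.

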